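# Clear a jammed token from a coin mechanism with its sunken return key

### The job

A token is stuck in the coin mechanism clamped in the vise. With the fingers, push the white tray across the table until it is under the mechanism's black-edged return chute, at the end that overhangs the vise, then reach down into the well in the top and press the sunken red coin-return key fully home, holding it a moment until the token has dropped into the tray, and let the key spring back up. Do not pick up anything, do not touch the token, and leave the lock cylinders, punch and hex key where they lie.

Things in the scene. Friction and masses are not known exactly. Their poses are not given: they have to be found in the camera images.
- vise: small dark cast-iron bench vise, fixed to the table, holding the coin mechanism upright in its jaws. Origin on the table under the middle of the jaws; its x axis runs along the screw (tommy bar at x = -115 mm, back of the anvil at x = +101 mm), y along the 70 mm wide jaws, z up. Base plate 130 x 72 x 14 mm, y from -36 to +36 mm, x from -55 to +75 mm; jaw tops at z = 94 mm. The vise and mechanism cannot move
- well_rim (a point): middle of the open mouth of the rectangular well in the steel top plate of the coin mechanism, at the level of the top plate (z = 175 mm); axes as the vise's. The well goes straight down with upright walls, and is 52 mm long (y) by 36 mm wide (x). The top plate is 66 mm (x) by 136 mm (y), its -y edge 70 mm and its +y edge 66 mm from this point; beside the well it has a narrow coin slot. The mechanism under it is about 54 mm thick (x) and 130 mm wide (y)
- key_top (a point): middle of the flat top of the red coin-return key (33 x 49 mm), which fills the floor of the well, 18 mm below the rim when up; it moves straight down with the key
- return_key (a joint): how far the key is pressed, m: 0 up, 0.008 fully home (stop). Spring: about 2 N to start it, about 5 N fully home; it springs back by itself. The stop tab that holds the token is part of the key and clears the coin rail only when the key is nearly home (past about 0.006); the token then rolls out within about a second, if the key is kept down
- chute_mouth (a point): middle of the open bottom of the mechanism's return chute (black-edged, at the +y end that overhangs the vise), 55 mm above the table, an opening 40 mm (y) by 6 mm (x) facing down; axes as the vise's. The chute's outer wall ends 23 mm from here in +y, and rises to the top plate. The token falls from here straight down on to whatever is below
- tray: white ceramic tray, loose on the table, open on top: 150 mm (its x) by 110 mm (its y), 22 mm high, walls and floor 6 mm thick, about 0.4 kg. Origin at the middle of its underside. It starts a way off on the +y side of the vise (too far for the token to drop into it), roughly square to the vise, and slides under the chute when pushed in the vise's -y direction; pushed all the way it stops against the vise's base plate, where it is well placed
- token: brass token, disc 28 mm across and 3 mm thick, standing on edge behind the clear window of the mechanism, against the stop tab. Origin at its centre, its x axis is the disc's axis
- lock_a: aluminium lock cylinder standing upright, 28 mm across, 32 mm high, origin at the middle of its underside; bystander
- lock_b: a second lock cylinder just like it; bystander
- punch: dark steel punch lying on the table along its own x, from x = -60 to +63 mm, 11 mm thick; origin on the table under it; bystander
- hexkey: brass L-shaped hex wrench lying flat, about 96 mm (x) by 36 mm (y), 6 mm thick; origin on the table in the middle of it; bystander
Not all that is in view belongs to the job. Several things have the shape of the tray; the one meant has the colours described above.

How it is judged:
On the way, in this order (a step that is already met when the one before it is completed fails the run):
1. the tray is under the mouth of the return chute, flat on the table (y of chute_mouth in the frame of tray between -0.049 and 0.049 m and x of chute_mouth in the frame of tray between -0.069 and 0.069 m and height (world z) of tray below 0.006 m), for 0.1 s.
2. the return key is pressed fully home and held a moment (value of joint return_key above 0.0068 m), for 0.3 s.
At the end, for the whole second after the job is handed in: The token lies at rest inside the tray (centre within its inner walls and below 24 mm above its underside), the tray stands flat on the table (within 4 mm and 0.05 rad), and the return key is back up (less than 1 mm pressed) (x of token in the frame of tray between -0.07 and 0.07 m and y of token in the frame of tray between -0.05 and 0.05 m and z of token in the frame of tray below 0.024 m and linear speed of token below 0.05 m/s and value of joint return_key below 0.001 m and height (world z) of tray below 0.004 m and angle between tray's own z axis and vertical below 0.05 rad and linear speed of tray below 0.02 m/s); the robot touches nothing.
It fails at once if the robot touched the token (contact force between any of the fingers, the arm and token above 0.3 N).
It fails at once if the tray was lifted or tipped (height (world z) of tray above 0.015 m or angle between tray's own z axis and vertical above 0.25 rad).
It fails at once if a lock cylinder, the punch or the hex key was moved (distance of any of lock_a, lock_b, punch, hexkey from where it was at the start of the episode above 0.015 m).
It also fails if it takes over 58 s, if anything falls off the work surface, if the arm or the gripper's body presses on something with over 40 N, if the wrist force passes 120 N, or if a joint passes its speed limit or range.

### The arm

A 7-joint arm with a two-finger parallel gripper is mounted at the origin on the work surface. World frame = base frame: x ahead of the robot, y to its left, z up, the work surface at z = 0. Lengths are in m, angles in rad, forces in N, time in s.
With the tool pointing down it reaches from about 0.4 to 0.85 m from the base axis. Payload 4.5 kg.
Tool frame: the origin (TCP) lies at the very end of the fingers, on their centre line; the grasp point (between the pads) lies 19 mm behind it; x points along the fingers, z is the direction in which the jaws open and shut, and the axes are right-handed (so a half turn about x gives the same grasp; the last joint's range is limited). The gripper opens to 85 mm and grips with 20 to 120 N. Pads are 22 mm wide; open, the fingers measure 114 mm over their backs; the gripper's body (76 mm by 85 mm) begins 54 mm behind the grasp point. The pads swing forward as they close: fully open they stand 13 mm farther back than shut.
Start: joints at [1.265, 0.689, -0.195, 1.565, 0.157, 0.902, -0.215], TCP at [0.208, -0.589, 0.231] pointing down, gripper open.
Joint ranges: [-3.01, 3.01], [-0.46, 2.08], [-1.47, 1.51], [0.13, 2.56], [-1, 4.14], [0.04, 2.09], [-2.66, 2.66]. Speed limits (rad/s): [2.57, 2.57, 3.14, 3.14, 3.14, 3.14, 3.14].

### API

Orientations are given as [roll, pitch, yaw] about the fixed x, y, z axes, in that order (R = Rz(yaw) Ry(pitch) Rx(roll)).
In Python, from cell import r gives the robot as it stands.
- The arm moves only by the tool jog_arm, never from a script. Its argument "plan" is a list of rows, each an object with "turn": the turn, a rotation vector about the tool's x, y, z in degrees, a list of three; "dp": the shift along the tool's x, y, z in m, a list of three; "hand": the opening, from 0 (shut) to 1 (fully open). In form: [{"turn": [rx, ry, rz], "dp": [tx, ty, tz], "hand": hand}, ...]. A call has 1 to 20 rows; each row shifts and turns the commanded pose from where the row before left it, along the tool's axes as they then stand; what a row does not reach is not made up. A row lasts 1/10 s, in which the tool goes at most 50 mm and 8.59 degrees, less where a joint would pass 70% of its speed; a pose out of reach is approached as far as the arm can. A call with a gripper value outside its range is refused whole. The fingers move at their own pace and stop on an object; "squeeze" is the grip in N (left out, the last holds). Time passes only in rows, so rows that do not move let the fingers close. It gives the time, the measured TCP pose, the force and the opening at its end, in the units of the state.
- r.observe(): the state, without advancing time (a new reading comes with each control period).
- r.read_camera(name): name is "scene" or "top" or "wrist"; returns a dict with "image" (384x512x3 uint8, red, green, blue), "fx", "fy", "cx", "cy" (pixels), "R" (3x3) and "t" (3): a world point X has camera coordinates R X + t; the wrist camera has in their place "hand_eye" (4x4, takes a point from camera to tool coordinates, whose origin is the TCP and whose axes are the tool frame's). Camera axes: x right, y down, z forward; pixel columns grow to the right and rows downward; lengths in m; the calibration is good to about 2 mm. A picture is of the moment at which its call begins: read the wrist's pose just before it. There is no depth.
- r.job_done(): hands the job in, once; it reports no verdict.
Trained networks look in a picture, given as the dict that the camera call returned (one of the last four; its "shot" number tells which), for a name from the list of things; names that differ only in an ending like _2 or _b are one class to them, and where a whole thing is asked for, a point or a joint stands for the part that bears it (a point fixed in the world has none). Each returns a list of dicts, best first, with "confidence" (0 to 1); they miss things now and then, are a little off and sometimes report something else, mostly with a low value. They report only what shows in the picture. A call takes as long as a camera call. They do not tell look-alikes from the thing itself.
- r.look_for(picture, name): "position" ([column, row] in pixels, amid what is visible of it).
- r.silhouettes(picture, name): "mask" (384x512 bool, what is visible of it) and "position" ([column, row] in pixels, amid what is visible of it).
The state is a dict: "time": time; "joints": joint angles; "joint_vel": joint speeds; "tau": joint torques, N m; "position": TCP position; "tcp_rot": TCP orientation; "contact_force": force on the tool from outside, world axes, zero at the start; "torque": the same for the moment, N m; "gripper_width": finger opening in m.
Only numpy, scipy, OpenCV 4.12 (cv2) and the standard library are available. Lean on these libraries where they do the work, as an engineer would, in place of code of your own. Each camera call takes 0.05 s, during which the arm holds its last target.

## Working session

There is one attempt and no reset: what is moved stays moved. The work goes in short steps, Python scripts to look and compute and a tool call to move; the robot and the scene stay as the last step left them, time stands still between calls to the robot, and variables do not carry over. Pictures are saved under pics/ and viewed, and the job is handed in when it is done.

Besides the shell and the picture viewer there is one more tool, called after ">>>" as name(argument=value, ...), one argument or row to a line, values as JSON. jog_arm: Moves the arm, as the interface text tells. Its arguments: {"type":"object","properties":{"plan":{"type":"array","items":{"type":"object","properties":{"turn":{"type":"array","items":{"type":"number"}},"dp":{"type":"array","items":{"type":"number"}},"hand":{"type":"number"}}}},"squeeze":{"type":"number"}},"required":["plan"]}

```bash
ls; mkdir -p pics
python3 - <<'E'
from cell import r
import cv2
s=r.observe()
for k,v in s.items(): print(k,v)
import pickle
d={}
for n in("scene","top","wrist"):
    p=r.read_camera(n); d[n]=p
    cv2.imwrite(f"pics/a_{n}.png",cv2.resize(p["image"][:,:,::-1],(768,576),interpolation=cv2.INTER_CUBIC))
    print(n,{k:v for k,v in p.items() if k!="image"})
pickle.dump(d,open("a.pkl","wb"))
E
```

```text
pics
time 0.0
joints [ 1.26480258  0.69001628 -0.19451451  1.566349    0.15729946  0.90249235
 -0.21506428]
joint_vel [ 0.00194332 -0.00068817  0.00162203  0.00067565 -0.0002834  -0.0011811
 -0.00020602]
tau [-8.87561146e-04 -5.39614928e+01 -1.26692042e+00 -1.58542764e+01
  9.05770285e-03  9.59352823e-03 -2.30391032e-05]
position [ 0.20804306 -0.58866593  0.23046258]
tcp_rot [-3.07150221  1.56892325  1.98080132]
contact_force [ 0.06044046 -0.02160916  1.13741254]
torque [-0.03373838  0.01420679  0.01253135]
gripper_width 0.08534400658301579
scene {'fx': 412.4379531101896, 'fy': 412.4379531101896, 'cx': 256.51445089658733, 'cy': 191.620763740422, 'R': array([[-0.45162595,  0.89204548,  0.0169962 ],
       [ 0.49509971,  0.26641626, -0.82698166],
       [-0.74223331, -0.36507156, -0.56197195]]), 't': array([ 0.27006226, -0.13575206,  1.19813608]), 'shot': 1}
top {'fx': 359.0803361323239, 'fy': 359.0803361323239, 'cx': 250.4357483258613, 'cy': 187.6229005470077, 'R': array([[-0.01398483, -0.99930482,  0.03455871],
       [-0.99602215,  0.01088042, -0.08843925],
       [ 0.08800175, -0.03565805, -0.99548189]]), 't': array([-0.05124153,  0.50720303,  0.95096125]), 'shot': 2}
wrist {'fx': 267.62835482874283, 'fy': 267.62835482874283, 'cx': 253.67571402481622, 'cy': 190.92113032555952, 'hand_eye': array([[-2.43327149e-04, -3.24855215e-01,  9.45763728e-01,
        -1.42316160e-01],
       [ 1.63203343e-04, -9.45763757e-01, -3.24855183e-01,
         8.41415601e-02],
       [ 9.99999957e-01,  7.53057164e-05,  2.83147455e-04,
         1.28157255e-03],
       [ 0.00000000e+00,  0.00000000e+00,  0.00000000e+00,
         1.00000000e+00]]), 'shot': 3}
```

View pics/a_scene.png

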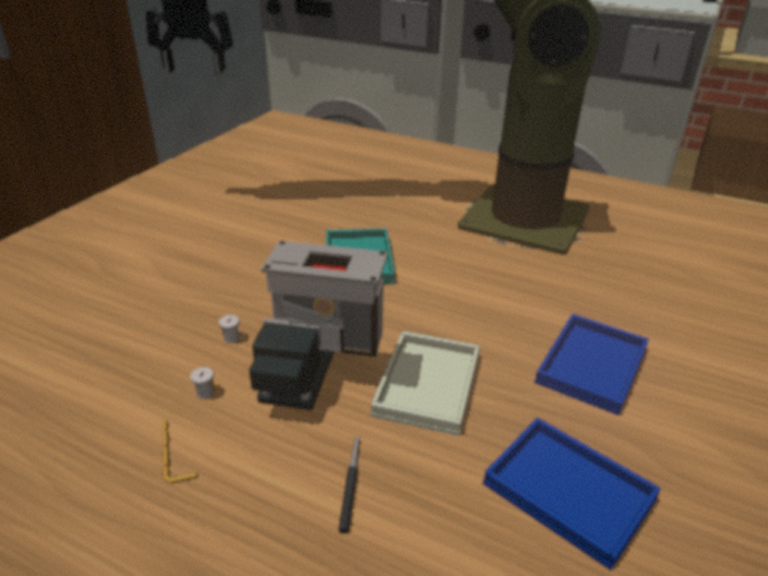

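View pics/a_top.png

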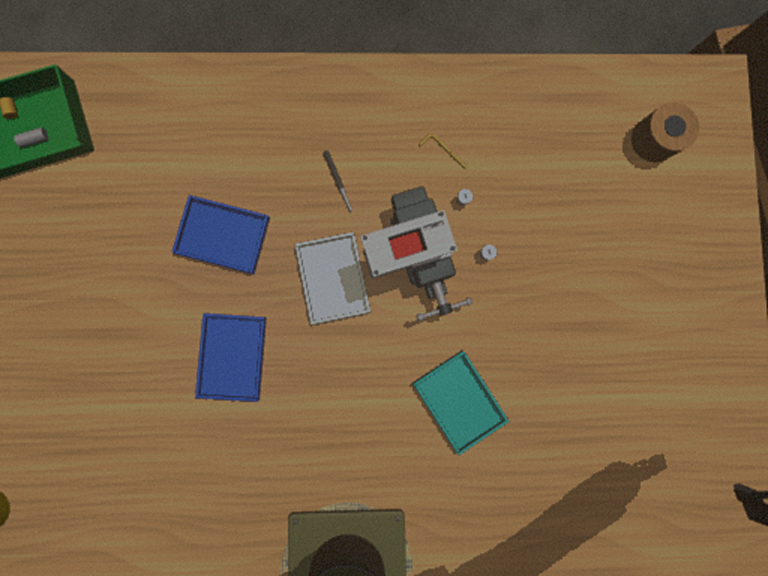

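View pics/a_wrist.png

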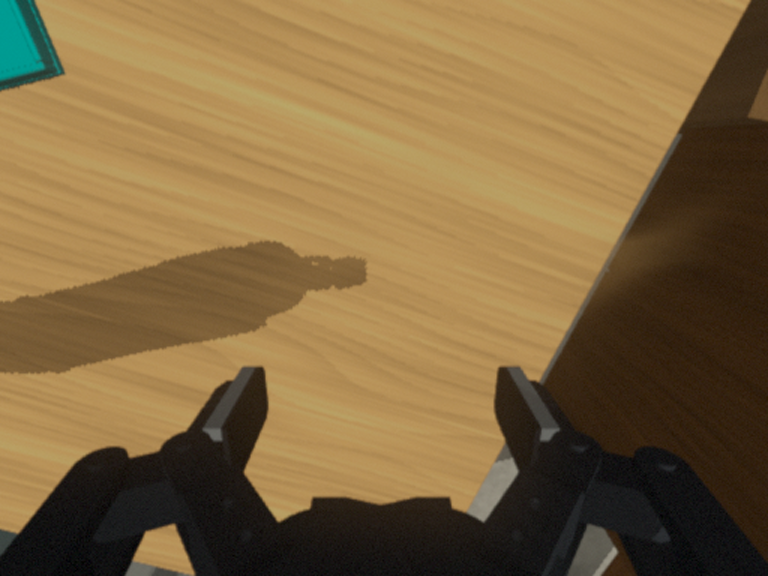

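The scene shows five tray-shaped things (top picture, 768 wide): the white one at (333,278), blue ones at (221,235) and (231,357), a teal one at (460,402), and a deep green box at (40,125). Only the one at (333,278) is white, and it lies on the chute side of the vise. I'll confirm it in a crop.

Run:
```python
import pickle,cv2
d=pickle.load(open("a.pkl","rb"))
t=d["top"]["image"][110:230,180:340,::-1]
cv2.imwrite("pics/b_top.png",cv2.resize(t,None,fx=5,fy=5,interpolation=cv2.INTER_CUBIC))
t=d["scene"]["image"][150:295,160:330,::-1]
cv2.imwrite("pics/b_scene.png",cv2.resize(t,None,fx=4,fy=4,interpolation=cv2.INTER_CUBIC))
```

```text
(no output)
```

View pics/b_top.png

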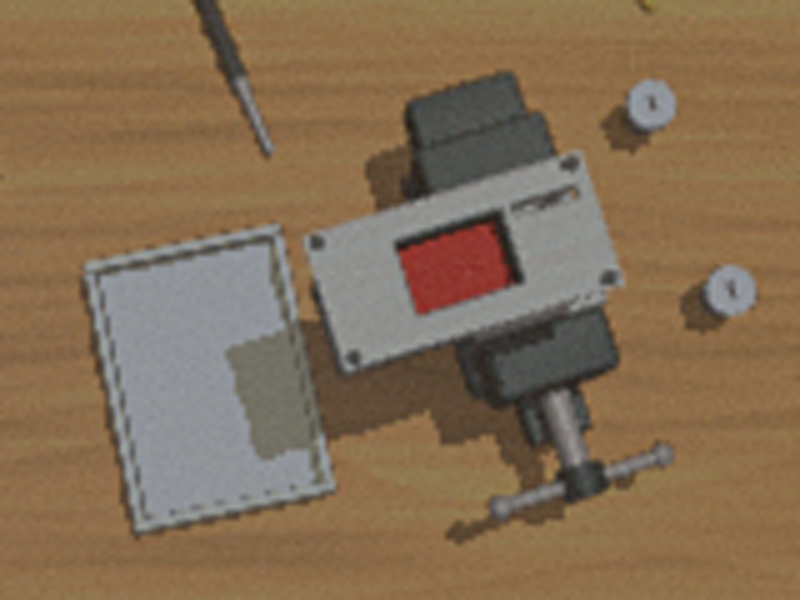

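View pics/b_scene.png

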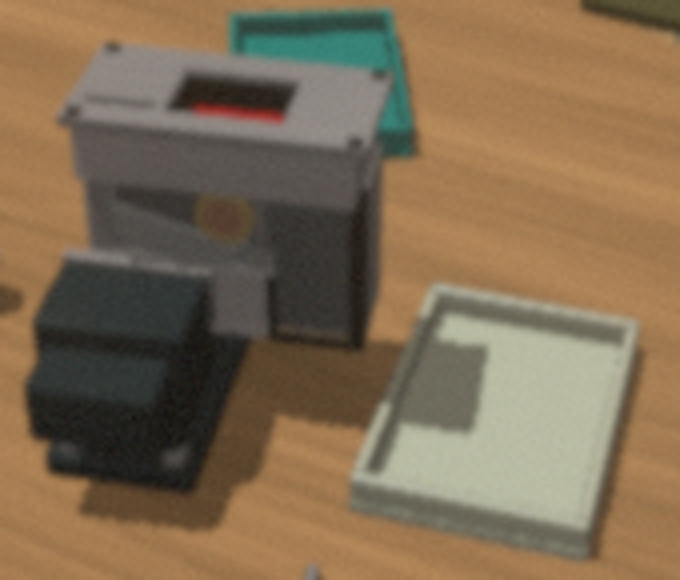

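```bash
cat > h.py <<'E'
import pickle,numpy as np
from scipy.optimize import least_squares
def proj(c,X):
    p=X@c["R"].T+c["t"]; return np.c_[c["fx"]*p[:,0]/p[:,2]+c["cx"],c["fy"]*p[:,1]/p[:,2]+c["cy"]]
def place(v,L):
    c,s=np.cos(v[2]),np.sin(v[2]); return np.c_[L[:,0]*c-L[:,1]*s+v[0],L[:,0]*s+L[:,1]*c+v[1],L[:,2]]
def fit(d,L,obs,v0):
    def f(v):return np.concatenate([(proj(d[k],place(v,L))-o).ravel() for k,o in obs.items()])
    o=least_squares(f,v0); return o.x,o.fun.reshape(-1,2)
E
python3 - <<'E'
from h import *
np.set_printoptions(precision=4,suppress=True)
d=pickle.load(open("a.pkl","rb"))
T=lambda a:np.array(a,float)/5+[180,110]-.4
S=lambda a:np.array(a,float)/4+[160,150]-.4
# order (+x,+y),(+x,-y),(-x,-y),(-x,+y)
P=np.array([[33,66,175],[33,-70,175],[-33,-70,175],[-33,66,175]])/1e3
W=np.array([[18,26,175],[18,-26,175],[-18,-26,175],[-18,26,175]])/1e3
Y=np.array([[75,55,22],[75,-55,22],[-75,-55,22],[-75,55,22]])/1e3
pt=T([(305,240),(580,152),(622,285),(345,372)]);ps=S([(363,148),(62,122),(105,45),(392,75)])
wt=T([(395,243),(500,212),(525,283),(417,313)])
yt=T([(87,265),(278,228),(333,490),(138,533)]);ys=S([(588,530),(352,487),(432,288),(637,320)])
for n,L,o in [("plate",P,{"top":pt,"scene":ps}),("plate top",P,{"top":pt}),("plate sc",P,{"scene":ps}),("well",W,{"top":wt}),("both",np.r_[P,W],{"top":np.r_[pt,wt]}),
  ("tray",Y,{"top":yt,"scene":ys}),("tray top",Y,{"top":yt}),("tray sc",Y,{"scene":ys})]:
    v,f=fit(d,L,o,[.6,0,.2]); print(n,v,np.abs(f).max())
E
```

```text
plate [ 0.5532 -0.1015  0.2989] 1.8839227600531387
plate top [ 0.5515 -0.1016  0.296 ] 0.6848733795732187
plate sc [ 0.5561 -0.1002  0.3018] 1.5858383323940473
well [ 0.5517 -0.1015  0.281 ] 0.5455684626652726
both [ 0.5516 -0.1016  0.2937] 0.6978407105594897
tray [0.5176 0.0217 0.2023] 2.4609001468451766
tray top [0.5141 0.021  0.1912] 0.8790103443693909
tray sc [0.5211 0.0226 0.2093] 1.0361430907032627
```

```bash
cat >> h.py <<'E'
from scipy.spatial.transform import Rotation as Ro
def rot(rpy): return Ro.from_euler('xyz',rpy)
V=np.array([.5525,-.1015]); YAW=.295
vx=np.array([np.cos(YAW),np.sin(YAW),0]);vy=np.array([-np.sin(YAW),np.cos(YAW),0])
def w2v(p): q=np.array(p[:2])-V; return q@vx[:2],q@vy[:2]
def v2w(x,y): return V+x*vx[:2]+y*vy[:2]
def back(c,uv,z):
    ray=np.array([(uv[0]-c["cx"])/c["fx"],(uv[1]-c["cy"])/c["fy"],1])@c["R"]; o=-c["R"].T@c["t"]
    return o+ray*(z-o[2])/ray[2]
def go(s,p,zdir):
    """delta in tool axes and turn rotvec to reach p with x down, z=zdir"""
    R0=rot(s["tcp_rot"]); x=np.array([0,0,-1.]); z=np.array(zdir,float); y=np.cross(z,x)
    R1=Ro.from_matrix(np.c_[x,y,z])
    rv=np.degrees((R0.inv()*R1).as_rotvec())
    d=np.array(p)-s["position"]
    print("R0\n",R0.as_matrix().round(3)); print("turn",rv.round(2),"dp now-frame",R0.inv().apply(d).round(4),"dp target-frame",R1.inv().apply(d).round(4))
E
python3 - <<'E'
from h import *
np.set_printoptions(precision=4,suppress=True)
from cell import r
d=pickle.load(open("a.pkl","rb"));s=r.observe()
S=lambda a:np.array(a,float)/4+[160,150]-.4
T=lambda a:np.array(a,float)/5+[180,110]-.4
for p in [(270,333),(362,347),(380,308)]: print("chute bottom",np.array(w2v(back(d["scene"],S(p),.055))))
for p in [(70,255),(212,272)]: print("jaw near edge z94",np.array(w2v(back(d["scene"],S(p),.094))))
for p in [(50,468),(193,488),(245,345)]: print("base z14",np.array(w2v(back(d["scene"],S(p),.014))))
for p in [(500,505),(665,452),(580,475)]: print("tommy z70",np.array(w2v(back(d["top"],T(p),.07))))
print("tray",w2v([.5176,.0217]))
p=v2w(.002,.212); print(p)
go(s,[*p,.28],vx)
go(s,[*p,.28],-vx)
E
```

```text
chute bottom [0.0189 0.0172]
chute bottom [0.0205 0.0616]
chute bottom [-0.0094  0.0647]
jaw near edge z94 [ 0.0277 -0.0742]
jaw near edge z94 [ 0.0273 -0.0069]
base z14 [ 0.0845 -0.0718]
base z14 [ 0.0844 -0.0041]
base z14 [-0.017  -0.0052]
tommy z70 [-0.1139  0.0046]
tommy z70 [-0.1139 -0.0857]
tommy z70 [-0.1118 -0.0397]
tray (np.float64(0.0024267547682293605), np.float64(0.12802484470326406))
[0.4928 0.1019]
R0
 [[-0.001  0.943  0.333]
 [ 0.001  0.333 -0.943]
 [-1.    -0.    -0.001]]
turn [-87.43  -0.07  -0.06] dp now-frame [-0.0486  0.4986 -0.5564] dp target-frame [-0.0493  0.5781  0.4732]
R0
 [[-0.001  0.943  0.333]
 [ 0.001  0.333 -0.943]
 [-1.    -0.    -0.001]]
turn [92.57 -0.06  0.07] dp now-frame [-0.0486  0.4986 -0.5564] dp target-frame [-0.0493 -0.5781 -0.4732]
```

>>> jog_arm(
  plan=[
    {"turn": [-8,0,0],"dp": [-0.005,0,0],"hand": 1},
    {"turn": [-8,0,0],"dp": [-0.005,0,0],"hand": 1},
    {"turn": [-8,0,0],"dp": [-0.005,0,0],"hand": 1},
    {"turn": [-8,0,0],"dp": [-0.005,0,0],"hand": 1},
    {"turn": [-8,0,0],"dp": [-0.005,0,0],"hand": 1},
    {"turn": [-8,0,0],"dp": [-0.005,0,0],"hand": 1},
    {"turn": [-8,0,0],"dp": [-0.005,0,0],"hand": 1},
    {"turn": [-8,0,0],"dp": [-0.005,0,0],"hand": 1},
    {"turn": [-8,0,0],"dp": [-0.005,0,0],"hand": 1},
    {"turn": [-8,0,0],"dp": [-0.005,0,0],"hand": 1},
    {"turn": [-7.4,0,0],"dp": [0,0,0.02],"hand": 1},
    {"dp": [0,0,0.04],"hand": 1},
    {"dp": [0,0,0.04],"hand": 1},
    {"dp": [0,0,0.04],"hand": 1},
    {"dp": [0,0,0.04],"hand": 1},
    {"dp": [0,0,0.04],"hand": 1},
    {"dp": [0,0,0.04],"hand": 1},
    {"dp": [0,0.02,0.04],"hand": 1},
    {"dp": [0,0.04,0.02],"hand": 1},
    {"dp": [0,0.04,0.01],"hand": 1},
  ],
)

```text
validation failed for argument at $.pl...
```

Run:
```python
from h import *
from cell import r
s=r.observe(); print(s["time"],s["position"],s["joints"].round(2),w2v(s["position"]))
go(s,[*v2w(.002,.212),.28],vx)
```

```text
0.15 [ 0.20810844 -0.58882361  0.23067888] [ 1.26  0.69 -0.19  1.57  0.16  0.9  -0.22] (np.float64(-0.47119897355925244), np.float64(-0.36614392307728916))
R0
 [[-0.001  0.943  0.333]
 [ 0.001  0.333 -0.943]
 [-1.    -0.    -0.001]]
turn [-8.743e+01 -7.000e-02 -6.000e-02] dp now-frame [-0.0486  0.4986 -0.5564] dp target-frame [-0.0493  0.5781  0.4732]
```

>>> jog_arm(
  plan=[
    {"turn": [-8,0,0],"dp": [-0.005,0,0],"hand": 1},
    {"turn": [-8,0,0],"dp": [-0.005,0,0],"hand": 1},
    {"turn": [-8,0,0],"dp": [-0.005,0,0],"hand": 1},
    {"turn": [-8,0,0],"dp": [-0.005,0,0],"hand": 1},
    {"turn": [-8,0,0],"dp": [-0.005,0,0],"hand": 1},
    {"turn": [-8,0,0],"dp": [-0.005,0,0],"hand": 1},
    {"turn": [-8,0,0],"dp": [-0.005,0,0],"hand": 1},
    {"turn": [-8,0,0],"dp": [-0.005,0,0],"hand": 1},
    {"turn": [-8,0,0],"dp": [-0.005,0,0],"hand": 1},
    {"turn": [-8,0,0],"dp": [-0.005,0,0],"hand": 1},
    {"turn": [-7.4,0,0],"dp": [0,0,0.02],"hand": 1},
    {"turn": [0,0,0],"dp": [0,0,0.04],"hand": 1},
    {"turn": [0,0,0],"dp": [0,0,0.04],"hand": 1},
    {"turn": [0,0,0],"dp": [0,0,0.04],"hand": 1},
    {"turn": [0,0,0],"dp": [0,0,0.04],"hand": 1},
    {"turn": [0,0,0],"dp": [0,0,0.04],"hand": 1},
    {"turn": [0,0,0],"dp": [0,0,0.04],"hand": 1},
    {"turn": [0,0,0],"dp": [0,0.02,0.04],"hand": 1},
    {"turn": [0,0,0],"dp": [0,0.04,0.02],"hand": 1},
    {"turn": [0,0,0],"dp": [0,0.04,0.01],"hand": 1},
  ],
)

```text
time: 2.15
position: [0.4978, -0.3971, 0.2805]
tcp_rot: [0.69, 1.568, 0.987]
contact_force: [0.4, -0.0, 0.1]
gripper_width: 0.0854
```

Run:
```python
from h import *
from cell import r
s=r.observe(); print(s["time"],s["position"],s["joints"].round(2),w2v(s["position"]))
go(s,[*v2w(.002,.212),.28],vx)
```

```text
2.15 [ 0.49782992 -0.39710648  0.28048323] [ 0.92  0.71 -0.61  1.45  0.42  1.12  0.53] (np.float64(-0.13825303148067017), np.float64(-0.26694214218204737))
R0
 [[ 0.001 -0.293  0.956]
 [ 0.002  0.956  0.293]
 [-1.     0.002  0.002]]
turn [ 0.11  0.11 -0.09] dp now-frame [0.0015 0.4787 0.1412] dp target-frame [0.0005 0.4789 0.1403]
```

>>> jog_arm(
  plan=[
    {"turn": [0,0,0],"dp": [0,0.04,0.012],"hand": 1},
    {"turn": [0,0,0],"dp": [0,0.04,0.012],"hand": 1},
    {"turn": [0,0,0],"dp": [0,0.04,0.012],"hand": 1},
    {"turn": [0,0,0],"dp": [0,0.04,0.012],"hand": 1},
    {"turn": [0,0,0],"dp": [0,0.04,0.012],"hand": 1},
    {"turn": [0,0,0],"dp": [0,0.04,0.012],"hand": 1},
    {"turn": [0,0,0],"dp": [0,0.04,0.012],"hand": 1},
    {"turn": [0,0,0],"dp": [0,0.04,0.012],"hand": 1},
    {"turn": [0,0,0],"dp": [0,0.04,0.012],"hand": 1},
    {"turn": [0,0,0],"dp": [0,0.04,0.012],"hand": 1},
    {"turn": [0,0,0],"dp": [0,0.04,0.012],"hand": 1},
    {"turn": [0,0,0],"dp": [0,0.04,0.008],"hand": 1},
    {"turn": [0,0,0],"dp": [0.04,0,0],"hand": 1},
    {"turn": [0,0,0],"dp": [0.04,0,0],"hand": 1},
    {"turn": [0,0,0],"dp": [0.04,0,0],"hand": 1},
    {"turn": [0,0,0],"dp": [0.04,0,0],"hand": 1},
    {"turn": [0,0,0],"dp": [0.04,0,0],"hand": 1},
    {"turn": [0,0,0],"dp": [0.03,0,0],"hand": 1},
    {"turn": [0,0,0],"dp": [0,0,0],"hand": 1},
    {"turn": [0,0,0],"dp": [0,0,0],"hand": 1},
  ],
)

```text
time: 4.15
position: [0.4903, 0.0998, 0.0515]
tcp_rot: [-2.788, 1.57, -2.494]
contact_force: [-0.2, 0.7, -0.2]
gripper_width: 0.0853
```

Run:
```python
from h import *
from cell import r
import cv2
s=r.observe(); print(s["time"],s["position"],s["joints"].round(2),w2v(s["position"]),s["contact_force"])
go(s,[*v2w(.002,.212),.004],vx)
for n in("scene","top"):
    p=r.read_camera(n); cv2.imwrite(f"pics/c_{n}.png",cv2.resize(p["image"][100:330,130:430,::-1],None,fx=2.5,fy=2.5,interpolation=cv2.INTER_CUBIC))
```

```text
4.15 [0.49030182 0.09978425 0.05146119] [-0.11  0.85 -0.29  2.06  0.74  0.33 -0.73] (np.float64(-0.000989999348803101), np.float64(0.2106726915084014)) [-0.24299145  0.70348896 -0.18263746]
R0
 [[-0.001 -0.291  0.957]
 [-0.     0.957  0.291]
 [-1.    -0.    -0.001]]
turn [-0.01 -0.04  0.01] dp now-frame [0.0475 0.0013 0.003 ] dp target-frame [0.0475 0.0013 0.003 ]
```

View pics/c_scene.png

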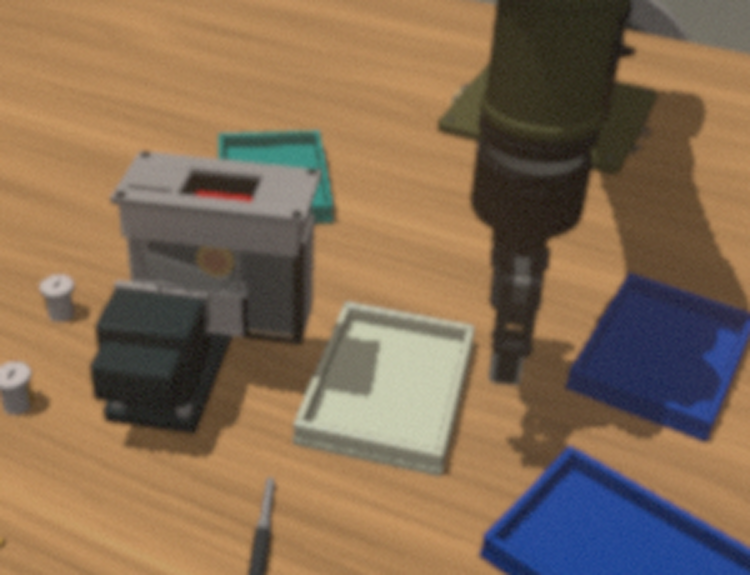

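View pics/c_top.png

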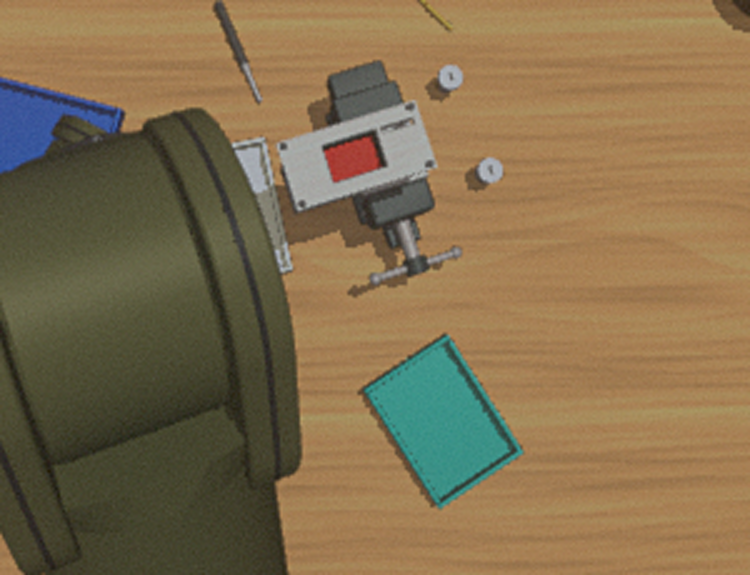

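>>> jog_arm(
  plan=[
    {"turn": [0,0,0],"dp": [0.02,0,0.001],"hand": 1},
    {"turn": [0,0,0],"dp": [0.015,0,0.001],"hand": 1},
    {"turn": [0,0,0],"dp": [0.01,0,0.001],"hand": 1},
    {"turn": [0,0,0],"dp": [0,0,0],"hand": 1},
    {"turn": [0,0,0],"dp": [0,-0.005,0],"hand": 1},
    {"turn": [0,0,0],"dp": [0,-0.005,0],"hand": 1},
    {"turn": [0,0,0],"dp": [0,-0.005,0],"hand": 1},
    {"turn": [0,0,0],"dp": [0,-0.005,0],"hand": 1},
    {"turn": [0,0,0],"dp": [0,-0.005,0],"hand": 1},
    {"turn": [0,0,0],"dp": [0,-0.005,0],"hand": 1},
    {"turn": [0,0,0],"dp": [0,0,0],"hand": 1},
  ],
)

```text
time: 5.35
position: [0.5014, 0.0719, 0.0066]
tcp_rot: [1.884, 1.57, 2.178]
contact_force: [-2.4, 2.2, 4.1]
gripper_width: 0.0854
```

Run:
```python
from h import *
from cell import r
import cv2
s=r.observe(); print(s["time"],s["position"],s["joints"].round(2),w2v(s["position"]),s["contact_force"])
for n in("scene","wrist"):
    p=r.read_camera(n); cv2.imwrite(f"pics/d_{n}.png",cv2.resize(p["image"][100:330,130:430,::-1] if n=="scene" else p["image"][:,:,::-1],(750,575),interpolation=cv2.INTER_CUBIC))
```

```text
5.35 [0.5013865  0.07190334 0.00659735] [-0.1   0.94 -0.21  2.05  0.81  0.24 -0.73] (np.float64(0.001509759262871662), np.float64(0.18077341909452765)) [-2.43423774  2.21701919  4.12600512]
```

View pics/d_scene.png

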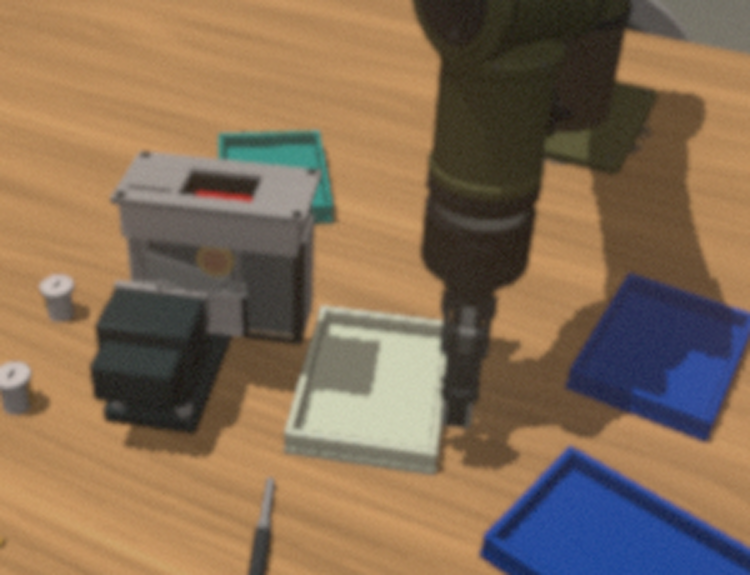

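View pics/d_wrist.png

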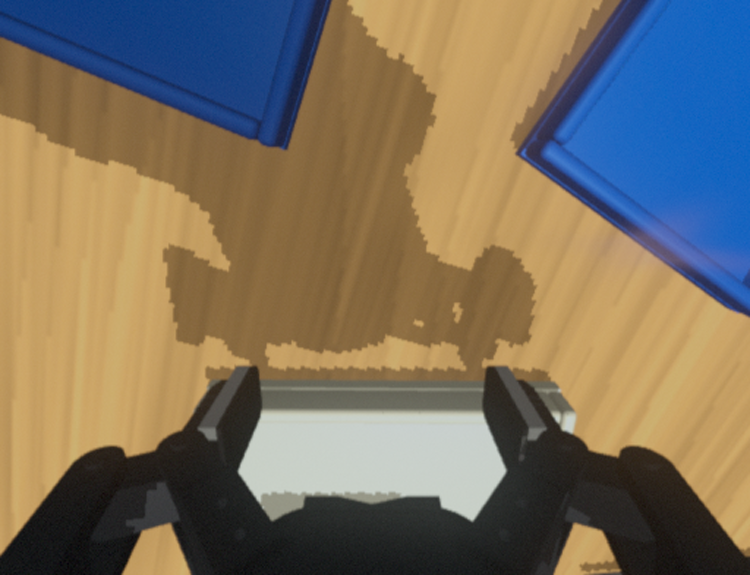

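>>> jog_arm(
  plan=[
    {"turn": [0,0,0],"dp": [0,-0.005,0],"hand": 1},
    {"turn": [0,0,0],"dp": [0,-0.005,0],"hand": 1},
    {"turn": [0,0,0],"dp": [0,-0.005,0],"hand": 1},
    {"turn": [0,0,0],"dp": [0,-0.005,0],"hand": 1},
    {"turn": [0,0,0],"dp": [0,-0.005,0],"hand": 1},
    {"turn": [0,0,0],"dp": [0,-0.005,0],"hand": 1},
    {"turn": [0,0,0],"dp": [0,-0.005,0],"hand": 1},
    {"turn": [0,0,0],"dp": [0,-0.005,0],"hand": 1},
    {"turn": [0,0,0],"dp": [0,0,0],"hand": 1},
  ],
)

```text
time: 6.35
position: [0.5146, 0.0344, 0.0067]
tcp_rot: [0.461, 1.568, 0.756]
contact_force: [-0.2, 2.4, 4.6]
gripper_width: 0.0854
```

Run:
```python
from h import *
from cell import r
import cv2
s=r.observe(); print(s["time"],s["position"],s["joints"].round(2),w2v(s["position"]),s["contact_force"])
for n in("scene",):
    p=r.read_camera(n); cv2.imwrite(f"pics/e_{n}.png",cv2.resize(p["image"][100:330,130:430,::-1] if n=="scene" else p["image"][:,:,::-1],(750,575),interpolation=cv2.INTER_CUBIC))
```

```text
6.35 [0.51457922 0.0344312  0.00670224] [-0.01  0.94 -0.25  2.03  0.83  0.27 -0.66] (np.float64(0.0032379356222696156), np.float64(0.1410843445462186)) [-0.20620979  2.41795863  4.58547192]
```

View pics/e_scene.png

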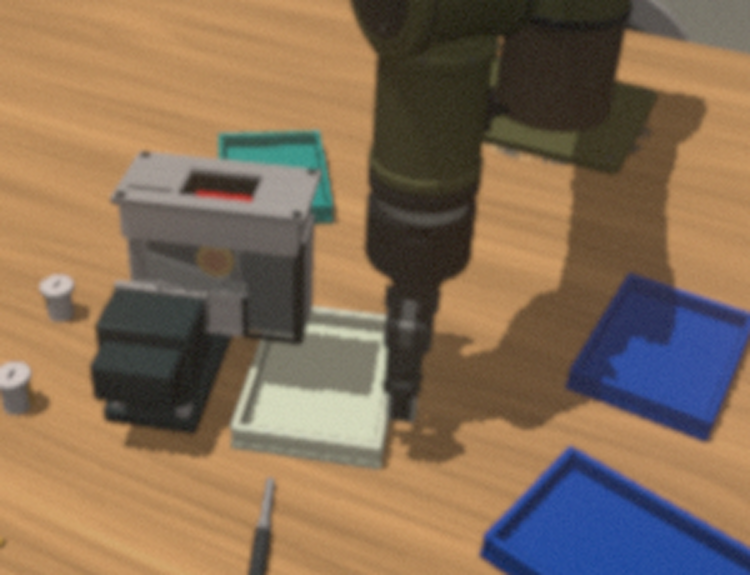

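Run:
```python
from h import *
d=pickle.load(open("a.pkl","rb"))
for p in [(236,431),(385,453)]: print(w2v(back(d["scene"],np.array(p)/2.5+[130,100],.022)))
```

```text
(np.float64(0.08831558437751066), np.float64(0.027931233404021167))
(np.float64(0.0892883567052311), np.float64(0.1352107958193193))
```

>>> jog_arm(
  plan=[
    {"turn": [0,0,0],"dp": [0,-0.004,0],"hand": 1},
    {"turn": [0,0,0],"dp": [0,-0.004,0],"hand": 1},
    {"turn": [0,0,0],"dp": [0,-0.004,0],"hand": 1},
    {"turn": [0,0,0],"dp": [0,-0.004,0],"hand": 1},
    {"turn": [0,0,0],"dp": [0,-0.003,0],"hand": 1},
    {"turn": [0,0,0],"dp": [0,0,0],"hand": 1},
    {"turn": [0,0,0],"dp": [0,0,0],"hand": 1},
    {"turn": [0,0,0],"dp": [0,0.02,0],"hand": 1},
    {"turn": [0,0,0],"dp": [0,0.03,0],"hand": 1},
    {"turn": [0,0,0],"dp": [0,0.04,0],"hand": 1},
    {"turn": [0,0,0],"dp": [-0.04,0,0],"hand": 0.5},
    {"turn": [0,0,0],"dp": [-0.04,0,0],"hand": 0},
    {"turn": [0,0,0],"dp": [-0.04,0,0],"hand": 0},
    {"turn": [0,0,0],"dp": [-0.04,0,0],"hand": 0},
    {"turn": [0,0,0],"dp": [-0.04,0,0],"hand": 0},
    {"turn": [0,0,0],"dp": [-0.04,0,0],"hand": 0},
    {"turn": [0,0,0],"dp": [-0.02,0,0],"hand": 0},
    {"turn": [0,0,0],"dp": [0,0,0],"hand": 0},
  ],
)

```text
time: 8.2
position: [0.495, 0.1008, 0.269]
tcp_rot: [-0.303, 1.565, -0.01]
contact_force: [1.0, 0.0, -0.6]
gripper_width: -0.0
```

Run:
```python
from h import *
from cell import r
import cv2
s=r.observe(); print(s["time"],s["position"],s["joints"].round(2),w2v(s["position"]),s["contact_force"],s["gripper_width"])
for n in("scene","top"):
    p=r.read_camera(n); cv2.imwrite(f"pics/f_{n}.png",cv2.resize(p["image"][100:330,130:430,::-1] ,(750,575),interpolation=cv2.INTER_CUBIC))
print("z=+vy");go(s,[*v2w(0,0),.25],vy)
print("z=-vy");go(s,[*v2w(0,0),.25],-vy)
```

```text
8.2 [0.49502192 0.100846   0.26899172] [ 0.12  0.54 -0.65  1.86  0.42  0.87 -0.44] (np.float64(0.0038348962531852813), np.float64(0.21031625299950657)) [ 1.02598189  0.04079987 -0.5518139 ] -3.3869961313941424e-05
z=+vy
R0
 [[ 0.006 -0.288  0.958]
 [-0.     0.958  0.288]
 [-1.    -0.002  0.006]]
turn [-90.17   0.18   0.34] dp now-frame [ 0.0193 -0.2103 -0.0033] dp target-frame [ 0.019   0.0038 -0.2103]
z=-vy
R0
 [[ 0.006 -0.288  0.958]
 [-0.     0.958  0.288]
 [-1.    -0.002  0.006]]
turn [89.83  0.34 -0.18] dp now-frame [ 0.0193 -0.2103 -0.0033] dp target-frame [ 0.019  -0.0038  0.2103]
```

View pics/f_scene.png

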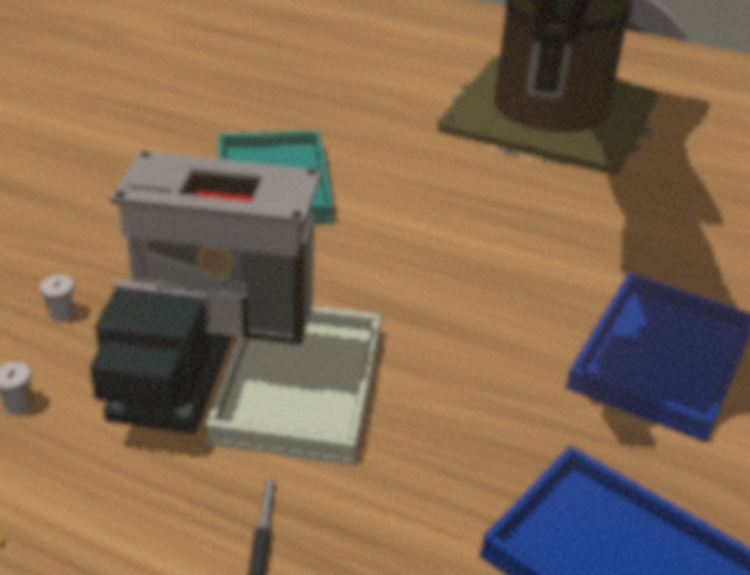

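View pics/f_top.png

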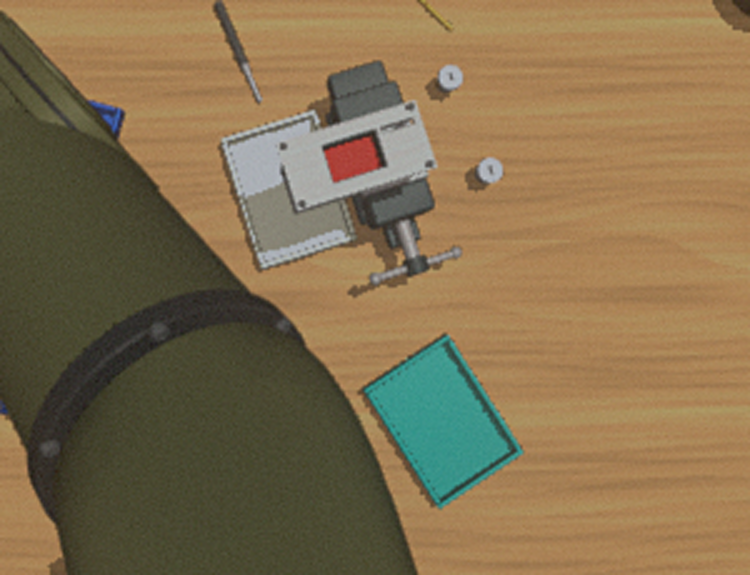

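Run:
```python
from h import *
np.set_printoptions(precision=4,suppress=True)
d=pickle.load(open("a.pkl","rb"))
C=lambda a:np.array(a,float)/2.5+[130,100]-.3
# (+x,+y),(-x,+y),(-x,-y)
Y=np.array([[75,55,22],[-75,55,22],[-75,-55,22]])/1e3
v,f=fit(d,Y,{"top":C([(221,143),(261,268),(354,240)])},[.5,0,.3]);print(v,np.abs(f).max(),w2v(v))
Y2=np.array([[75,55,22],[75,-55,22],[-75,55,22]])/1e3
v2,f=fit(d,Y2,{"scene":C([(358,447),(210,430),(380,317)])},[.5,0,.3]);print(v2,np.abs(f).max(),w2v(v2))
m=v2w(0,.040)
for q in(v,v2):
    e=m-q[:2];c,s=np.cos(q[2]),np.sin(q[2]);print("mouth in tray",c*e[0]+s*e[1],-s*e[0]+c*e[1])
```

```text
[ 0.5395 -0.0428  0.2931] 1.3113085708967276 (np.float64(0.0046568619758730456), np.float64(0.059985579704163274))
[ 0.5483 -0.0403  0.3223] 1.0273586453463963 (np.float64(0.013805792319066154), np.float64(0.059801085298512274))
mouth in tray -0.0046187606445270155 -0.019994419463499398
mouth in tray -0.01434099691660384 -0.019416969073315835
```

>>> jog_arm(
  plan=[
    {"turn": [-8.2,0,0],"dp": [0,0,0],"hand": 0},
    {"turn": [-8.2,0,0],"dp": [0,0,0],"hand": 0},
    {"turn": [-8.2,0,0],"dp": [0,0,0],"hand": 0},
    {"turn": [-8.2,0,0],"dp": [0,0,0],"hand": 0},
    {"turn": [-8.2,0,0],"dp": [0,0,0],"hand": 0},
    {"turn": [-8.2,0,0],"dp": [0,0,0],"hand": 0},
    {"turn": [-8.2,0,0],"dp": [0,0,0],"hand": 0},
    {"turn": [-8.2,0,0],"dp": [0,0,0],"hand": 0},
    {"turn": [-8.2,0,0],"dp": [0,0,0],"hand": 0},
    {"turn": [-8.2,0,0],"dp": [0,0,0],"hand": 0},
    {"turn": [-8.0,0,0],"dp": [0,0,0],"hand": 0},
    {"turn": [0,0,0],"dp": [0,0.001,-0.035],"hand": 0},
    {"turn": [0,0,0],"dp": [0,0.001,-0.035],"hand": 0},
    {"turn": [0,0,0],"dp": [0,0.001,-0.035],"hand": 0},
    {"turn": [0,0,0],"dp": [0,0.001,-0.035],"hand": 0},
    {"turn": [0,0,0],"dp": [0,0,-0.035],"hand": 0},
    {"turn": [0,0,0],"dp": [0,0,-0.035],"hand": 0},
    {"turn": [0,0,0],"dp": [0,0,0],"hand": 0},
    {"turn": [0,0,0],"dp": [0,0,0],"hand": 0},
  ],
)

```text
time: 10.2
position: [0.5491, -0.1017, 0.2642]
tcp_rot: [1.166, 1.567, 3.029]
contact_force: [-0.6, 1.6, -0.4]
gripper_width: -0.0
```

Run:
```python
from h import *
from cell import r
import cv2
s=r.observe(); print(s["time"],s["position"],s["joints"].round(2),w2v(s["position"]),s["contact_force"],s["gripper_width"])
print("z=+vy");go(s,[*v2w(0,0),.20],vy)
ps={}
for n in("wrist","scene"):
    p=r.read_camera(n); ps[n]=p; cv2.imwrite(f"pics/g_{n}.png",cv2.resize(p["image"][:,:,::-1] ,(768,576),interpolation=cv2.INTER_CUBIC))
pickle.dump((s,ps),open("g.pkl","wb"))
c=ps["wrist"];H=c["hand_eye"];R0=rot(s["tcp_rot"]).as_matrix()
Rc=R0@H[:3,:3];tc=R0@H[:3,3]+s["position"]
cam=dict(R=Rc.T,t=-Rc.T@tc,fx=c["fx"],fy=c["fy"],cx=c["cx"],cy=c["cy"])
W=np.array([[18,26,175],[18,-26,175],[-18,-26,175],[-18,26,175]])/1e3
print("pred well",proj(cam,place([*V,YAW],W))*1.5)
print("TCP px",proj(cam,s["position"][None])*1.5)
```

```text
10.2 [ 0.54907149 -0.10172547  0.26415715] [ 0.69  0.76 -1.09  1.7   0.73  1.15  1.25] (np.float64(-0.0033459548889816534), np.float64(0.000781070870225676)) [-0.598344    1.60789167 -0.36716872] -4.280014094337947e-05
z=+vy
R0
 [[-0.004 -0.958 -0.288]
 [ 0.    -0.288  0.958]
 [-1.     0.003  0.001]]
turn [-0.15  0.09 -0.2 ] dp now-frame [ 0.0641 -0.0036 -0.0009] dp target-frame [ 0.0642 -0.0033 -0.0008]
pred well [[422.4547799  324.5554194 ]
 [339.98740177 324.78688697]
 [337.88686074 269.99981055]
 [424.32521303 269.76193039]]
TCP px [[383.70981118 367.58200816]]
```

View pics/g_wrist.png

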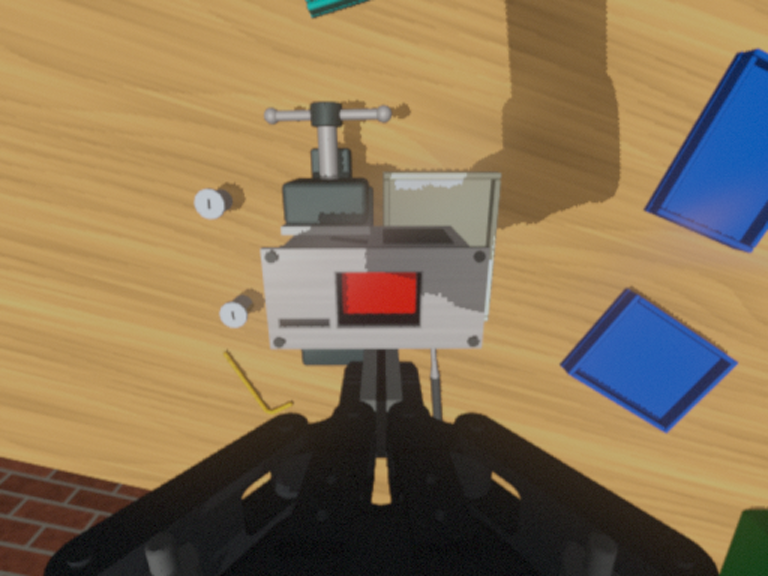

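View pics/g_scene.png

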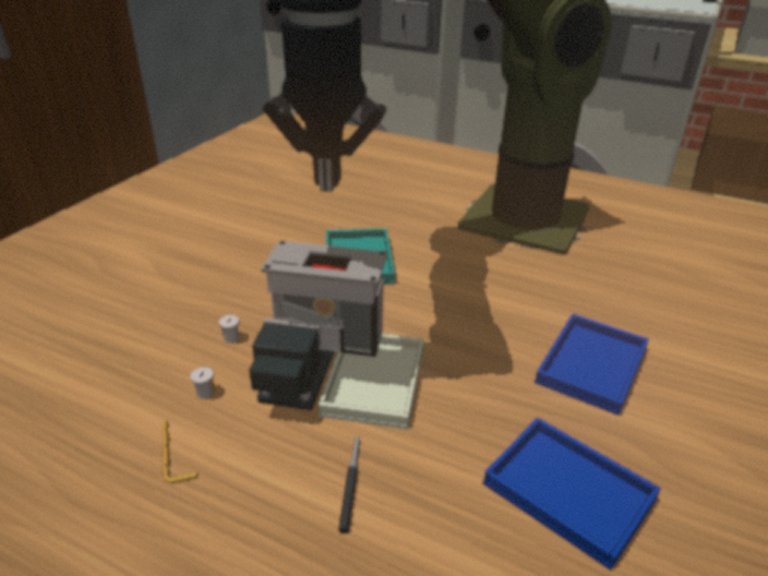

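Run:
```python
from h import *
s,ps=pickle.load(open("g.pkl","rb"));c=ps["wrist"];H=np.linalg.inv(c["hand_eye"])
cam=dict(R=H[:3,:3],t=H[:3,3],fx=c["fx"],fy=c["fy"],cx=c["cx"],cy=c["cy"])
for d in(0,.01,.019,.026,.03,.04):
    print(d,proj(cam,np.array([[-d,y,z] for y in(.011,-.011) for z in(-.0145,.0145,.026)]) ).round(0).tolist())
import cv2
cv2.imwrite("pics/g_c.png",cv2.resize(c["image"][160:340,150:360,::-1],None,fx=3.3,fy=3.3,interpolation=cv2.INTER_CUBIC))
```

```text
0 [[231.0, 229.0], [280.0, 229.0], [300.0, 229.0], [232.0, 261.0], [279.0, 261.0], [298.0, 261.0]]
0.01 [[230.0, 237.0], [282.0, 237.0], [303.0, 237.0], [231.0, 271.0], [281.0, 271.0], [300.0, 271.0]]
0.019 [[228.0, 245.0], [284.0, 245.0], [306.0, 245.0], [230.0, 280.0], [282.0, 280.0], [303.0, 280.0]]
0.026 [[227.0, 253.0], [285.0, 253.0], [308.0, 253.0], [229.0, 289.0], [284.0, 289.0], [306.0, 289.0]]
0.03 [[226.0, 257.0], [286.0, 257.0], [310.0, 257.0], [228.0, 294.0], [284.0, 294.0], [307.0, 294.0]]
0.04 [[224.0, 270.0], [289.0, 270.0], [314.0, 270.0], [226.0, 309.0], [287.0, 309.0], [311.0, 309.0]]
```

View pics/g_c.png

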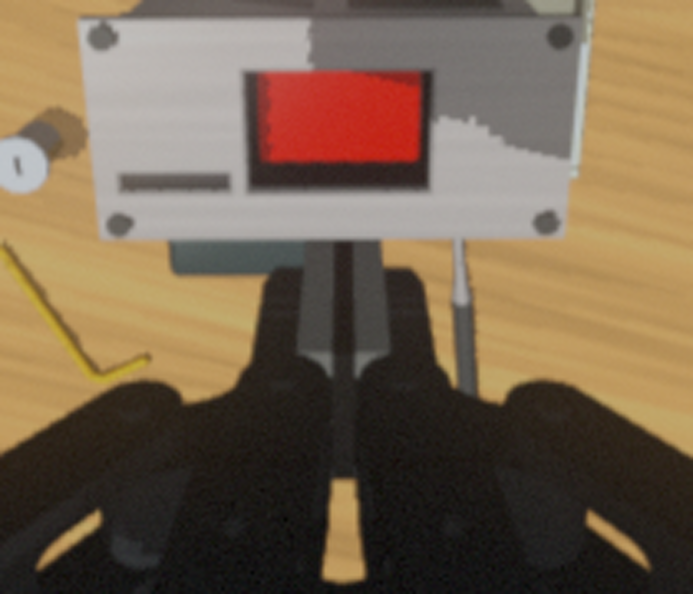

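The well lies within about 1.5 mm of where I predicted: its corners are at (336,271) to (420,327) in the wrist picture. The shut fingers are 29 mm wide and fit inside it. I'll centre them and go into the well, staying above the key.

>>> jog_arm(
  plan=[
    {"turn": [0,0,-0.2],"dp": [0,-0.004,-0.002],"hand": 0},
    {"turn": [0,0,0],"dp": [0.03,0,0],"hand": 0},
    {"turn": [0,0,0],"dp": [0.03,0,0],"hand": 0},
    {"turn": [0,0,0],"dp": [0.02,0,0],"hand": 0},
    {"turn": [0,0,0],"dp": [0.01,0,0],"hand": 0},
    {"turn": [0,0,0],"dp": [0.008,0,0],"hand": 0},
    {"turn": [0,0,0],"dp": [0,0,0],"hand": 0},
    {"turn": [0,0,0],"dp": [0,0,0],"hand": 0},
  ],
)

```text
time: 11.1
position: [0.5554, -0.1009, 0.1691]
tcp_rot: [-1.641, 1.566, 0.224]
contact_force: [-0.6, 0.5, 1.0]
gripper_width: 0.0002
```

Run:
```python
from h import *
from cell import r
import cv2
s=r.observe(); print(s["time"],s["position"],w2v(s["position"]),s["contact_force"])
p=r.read_camera("wrist"); a=cv2.resize(p["image"][100:320,130:390,::-1],None,fx=1.5,fy=1.5)
q=r.read_camera("scene"); b=cv2.resize(q["image"][140:250,160:290,::-1],None,fx=3,fy=3)
b=b[:330];cv2.imwrite("pics/h.png",np.hstack([a[:330],b]))
```

```text
11.1 [ 0.55544035 -0.10092776  0.1691266 ] (np.float64(0.0029797083295366213), np.float64(-0.0003073539336474392)) [-0.55653869  0.47145199  0.98277796]
```

View pics/h.png

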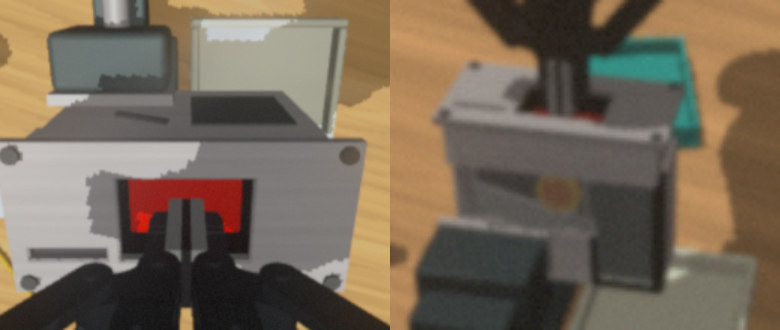

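>>> jog_arm(
  plan=[
    {"turn": [0,0,0],"dp": [0.004,0.0015,0],"hand": 0},
    {"turn": [0,0,0],"dp": [0.004,0,0],"hand": 0},
    {"turn": [0,0,0],"dp": [0.004,0,0],"hand": 0},
    {"turn": [0,0,0],"dp": [0.003,0,0],"hand": 0},
    {"turn": [0,0,0],"dp": [0.002,0,0],"hand": 0},
    {"turn": [0,0,0],"dp": [0.002,0,0],"hand": 0},
    {"turn": [0,0,0],"dp": [0,0,0],"hand": 0},
  ],
)

```text
time: 11.9
position: [0.5534, -0.1019, 0.1493]
tcp_rot: [-1.718, 1.568, 0.147]
contact_force: [-1.2, -1.2, 3.9]
gripper_width: -0.0002
```

>>> jog_arm(
  plan=[
    {"turn": [0,0,0],"dp": [0.001,0,0],"hand": 0},
    {"turn": [0,0,0],"dp": [0.001,0,0],"hand": 0},
    {"turn": [0,0,0],"dp": [0.001,0,0],"hand": 0},
    {"turn": [0,0,0],"dp": [0,0,0],"hand": 0},
    {"turn": [0,0,0],"dp": [0,0,0],"hand": 0},
  ],
)

```text
time: 12.4
position: [0.5534, -0.1019, 0.1488]
tcp_rot: [-2.178, 1.566, -0.313]
contact_force: [-8.1, -2.7, 22.4]
gripper_width: -0.0001
```

At the stop: z = 0.1488 m, and the force has jumped to 22 N. I'll hold here.

>>> jog_arm(
  plan=[
    {"turn": [0,0,0],"dp": [-0.0005,0,0],"hand": 0},
    {"turn": [0,0,0],"dp": [0,0,0],"hand": 0},
    {"turn": [0,0,0],"dp": [0,0,0],"hand": 0},
    {"turn": [0,0,0],"dp": [0,0,0],"hand": 0},
    {"turn": [0,0,0],"dp": [0,0,0],"hand": 0},
    {"turn": [0,0,0],"dp": [0,0,0],"hand": 0},
    {"turn": [0,0,0],"dp": [0,0,0],"hand": 0},
    {"turn": [0,0,0],"dp": [0,0,0],"hand": 0},
    {"turn": [0,0,0],"dp": [0,0,0],"hand": 0},
    {"turn": [0,0,0],"dp": [0,0,0],"hand": 0},
    {"turn": [0,0,0],"dp": [0,0,0],"hand": 0},
    {"turn": [0,0,0],"dp": [0,0,0],"hand": 0},
    {"turn": [0,0,0],"dp": [0,0,0],"hand": 0},
  ],
)

```text
time: 13.7
position: [0.5534, -0.1019, 0.1489]
tcp_rot: [-2.105, 1.567, -0.24]
contact_force: [-5.9, -2.2, 18.7]
gripper_width: -0.0003
```

Run:
```python
from h import *
from cell import r
import cv2
s=r.observe(); print(s["time"],s["position"],s["contact_force"])
q=r.read_camera("scene"); b=cv2.resize(q["image"][140:290,160:310,::-1],None,fx=4,fy=4,interpolation=cv2.INTER_CUBIC)
cv2.imwrite("pics/i.png",b)
print([(x["position"],x["confidence"]) for x in r.look_for(q,"token")])
```

```text
13.7 [ 0.55339861 -0.10191943  0.14889101] [-5.86396242 -2.20380486 18.65844264]
[]
```

View pics/i.png

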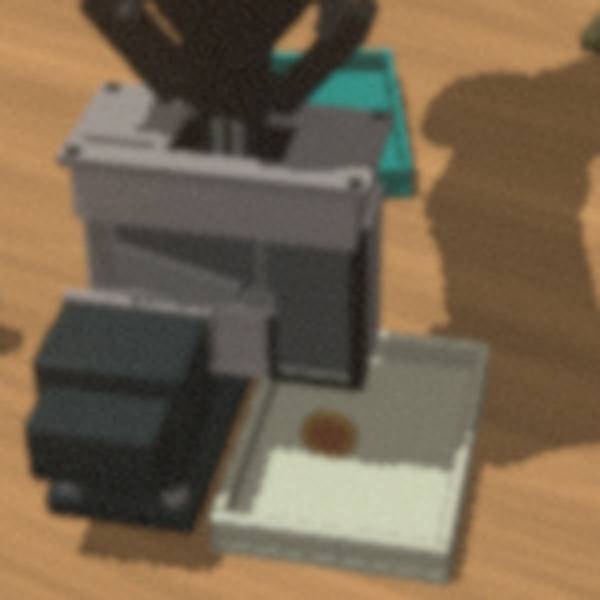

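The token has left the window and lies flat in the tray, at (330,432) in the crop. Now I'll withdraw straight up.

>>> jog_arm(
  plan=[
    {"turn": [0,0,0],"dp": [-0.005,0,0],"hand": 0},
    {"turn": [0,0,0],"dp": [-0.008,0,0],"hand": 0},
    {"turn": [0,0,0],"dp": [-0.015,0,0],"hand": 0},
    {"turn": [0,0,0],"dp": [-0.03,0,0],"hand": 0},
    {"turn": [0,0,0],"dp": [-0.04,0,0],"hand": 0},
    {"turn": [0,0,0],"dp": [-0.04,0,0],"hand": 0},
    {"turn": [0,0,0],"dp": [0,0,0],"hand": 0},
    {"turn": [0,0,0],"dp": [0,0,0],"hand": 0},
    {"turn": [0,0,0],"dp": [0,0,0],"hand": 0},
    {"turn": [0,0,0],"dp": [0,0,0],"hand": 0},
    {"turn": [0,0,0],"dp": [0,0,0],"hand": 0},
  ],
)

```text
time: 14.9
position: [0.5525, -0.1019, 0.2838]
tcp_rot: [-1.162, 1.569, 0.704]
contact_force: [-0.7, -0.8, 0.7]
gripper_width: -0.0
```

Run:
```python
from h import *
from cell import r
import cv2
s=r.observe(); print(s["time"],s["position"],s["contact_force"])
q=r.read_camera("scene"); b=cv2.resize(q["image"][140:290,160:310,::-1],None,fx=2.6,fy=2.6,interpolation=cv2.INTER_CUBIC)
w=r.read_camera("wrist"); a=cv2.resize(w["image"][100:290,130:380,::-1],(400,390))
cv2.imwrite("pics/j.png",np.hstack([b[:390],a]))
```

```text
14.9 [ 0.55247582 -0.1019356   0.28378128] [-0.69373702 -0.83764573  0.73353724]
```

View pics/j.png

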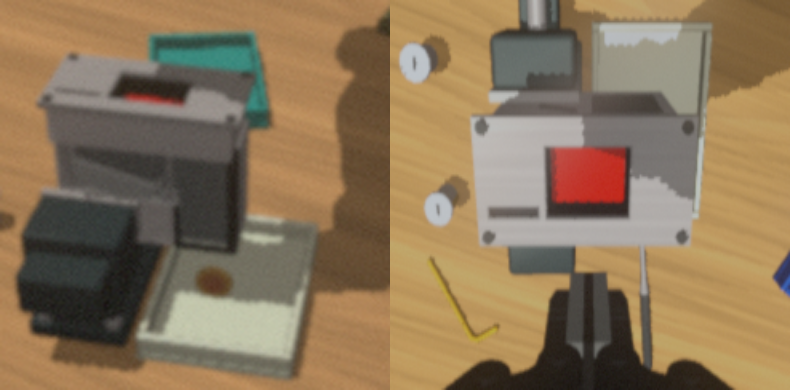

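The token lies flat in the tray at (214,281), and the key looks back up, as it did in the first picture. The tray is flat and the arm is clear of everything.

```bash
python3 -c "
from cell import r
print(r.job_done())"
```

```text
the job is handed in; nothing more can be done
None
```

The token is in the white tray, the return key has sprung back up, and I have handed the job in. It took about 15 s of the 58 s allowed; no verdict was reported.

**What I did:**
- **Tray:** I pushed it about 68 mm in the vise's -y direction with the two open fingers. The chute mouth then lay about 20 mm off the tray's middle in y and 5 to 14 mm off in x, well inside the limits.
- **Key:** I pressed it with the closed fingers until it met its stop, at z = 0.149 m with about 20 N. I held it there for over a second, then withdrew straight up.

**Last checks:**
- **Result:** The pictures show the token lying in the tray and the tray flat on the table. The key looks as it did at the start. No measurement was made of the key's height.
- **Bystanders:** Nothing was pushed near the lock cylinders, punch or hex key, and they look undisturbed in the pictures. I did not measure their positions again.
- **Arm:** It ended clear of everything, with under 1 N on each axis.

**What disagreed or failed:**
- The two fixed cameras differed by about 9 mm on the tray's x position. Either value is well within the limit.
- The token detector found nothing in the picture taken while the key was held down, so I judged the token by eye.

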